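Set the guide roller of a mail thickness track and prove it with the gauge

ROBOT

A 6-joint arm with a two-finger parallel gripper is mounted at the origin on the work surface. World frame = base frame: x ahead of the robot, y to its left, z up, the work surface at z = 0. Lengths are in m, angles in rad, forces in N, time in s.
With the tool pointing down it reaches from about 0.275 to 0.825 m from the base axis. Payload 5.2 kg.
Tool frame: the origin (TCP) lies at the very end of the fingers, on their centre line; the grasp point (between the pads) lies 19 mm behind it; x points along the fingers, z is the direction in which the jaws open and shut, and the axes are right-handed (so a half turn about x gives the same grasp; the last joint's range is limited). The gripper opens to 93 mm and grips with 3 to 60 N. Pads are 15 mm wide; open, the fingers measure 128 mm over their backs; the gripper's body (75 mm by 188 mm) begins 65 mm behind the grasp point.
Start: joints at [-1.35, 0.259, 1.535, -0, 1.348, -0.203], TCP at [0.226, -0.501, 0.219] pointing down, gripper open.
Joint ranges: [-3.14, 3.14], [-0.91, 2.08], [0.19, 2.58], [-1.22, 4.36], [0.22, 2.71], [-3.12, 3.12]. Speed limits (rad/s): [2.57, 2.57, 3.14, 3.14, 3.14, 3.14].

INTERFACE

Orientations are given as a unit quaternion [w, x, y, z].
In Python, from cell import * gives the robot as it stands.
- The arm moves only by the tool step_arm, never from a script. Its arguments are lists of equal length, an entry for each row: "travel": the shift along the tool's x, y, z in cm, a list of three; "turn": the turn about the tool's x in degrees. In form: {"travel": [[dx, dy, dz], ...], "turn": [turn, ...]}. A call has 1 to 12 rows; each row shifts and turns the commanded pose from where the row before left it, along the tool's axes as they then stand; what a row does not reach is not made up. A row lasts 1/8 s, in which the tool goes at most 62.5 mm and 10.7 degrees, less where a joint would pass 70% of its speed; a pose out of reach is approached as far as the arm can. A call is refused whole if a number of a shift passes 6.25 or a number of a turn 10.7, either way. A call with a gripper value outside its range is refused whole. "jaw" is the gripper's target within -1 to 1 (fully open at 1, half-way at 0, shut at -1), set as the call begins (left out, the last holds). The fingers move at their own pace and stop on an object; "squeeze" is the grip in N (left out, the last holds). Time passes only in rows, so rows that do not move let the fingers close. It gives the time, the measured TCP pose, the force and the opening at its end, in the units of the state.
- get_obs(): the state, without advancing time (a new reading comes with each control period).
- capture(name): name is "scene" or "top" or "wrist"; returns a dict with "frame" (480x640x3 uint8, red, green, blue), "fx", "fy", "cx", "cy" (pixels), "R" (3x3) and "t" (3): a world point X has camera coordinates R X + t. Camera axes: x right, y down, z forward; pixel columns grow to the right and rows downward; lengths in m; the calibration is good to about 2 mm. A picture is of the moment at which its call begins. There is no depth.
- sign_off(): hands the job in, once; it reports no verdict.
The state is a dict: "t": time; "qpos": joint angles; "dq": joint speeds; "tau": joint torques, N m; "position": TCP position; "ee_rot": TCP orientation; "contact_force": force on the tool from outside, world axes, zero at the start; "moment": the same for the moment, N m; "opening": finger opening in m.
Only numpy, scipy, OpenCV 4.12 (cv2) and the standard library are available. Lean on these libraries where they do the work, as an engineer would, in place of code of your own. Each camera call takes 0.05 s, during which the arm holds its last target.

TASK

First turn the eccentric bolt of the guide roller counterclockwise until the gap between roller and fence is about 5 mm wider than the thicker of the two gauge blocks (its grip bar then lies parallel to the fence). Then check the setting: stand the thicker gauge upright on the track at the open end, clear of the roller, and slide it along the fence through the gap until it is wholly past the roller, and let go of it there, leaving the roller as set and the thinner gauge where it is.

Things in the scene. Friction and masses are not known exactly. Their poses are not given: they have to be found in the camera images.
- gate: Gauge track on the table: steel deck 150 (x) by 320 (y) by 10 mm, origin at its underside's centre. Fence along y on the far side: guiding face at x +35 mm, top 34 mm above the table. Open end at -y; low stop bar at +y (inner face y +148, top 24 mm). Bolt axis upright at x -25, y -15 mm. Gauges slide on the deck along +y; middle of the gap, roller set: x +17.5, y 0.
- eccentric (a joint): Bolt angle, 0 to 2.6 rad, counterclockwise from above; friction 0.15 N m holds it. Grip bar 48 x 12 mm, 44 to 74 mm above table, centred on the bolt; white roller under it, 50 mm dia., top 32 mm above table, centre 15 mm off the bolt along the bar. At 0 the bar is along gate x, roller toward fence; at 1.571 parallel to fence. Gap = 35 - 15 cos(angle) mm. Starts 0.15 to 0.8.
- gauge_thick: Thicker gauge, loose, upright: aluminium block 30 mm thick (x), 60 long (y), 24 high, with a black upright grip on its middle, 26 mm wide (x), 12 mm thick (y), from 24 to 70 mm above its underside. Origin at the centre of its underside. Slides lengthwise, its y along the track's y (either way round). 0.11 to 0.21 kg.
- gauge_thin: Thinner gauge, not to be used: the same shape but 18 mm thick (x), with a grip 18 mm wide (x). Origin at the centre of its underside. The two gauges may stand in either place.

How it is judged:
By the outcome, as a careful person would: the job done as asked, in the order asked, and still so for the second after the job is handed in, with the robot touching nothing.
It also fails if it takes over 61 s, if anything falls off the work surface, if the arm or the gripper's body presses on something with over 40 N, if the wrist force passes 120 N, or if a joint passes its speed limit or range.

## Working session

There is one attempt and no reset: what is moved stays moved. The work goes in short steps, Python scripts to look and compute and a tool call to move; the robot and the scene stay as the last step left them, time stands still between calls to the robot, and variables do not carry over. Pictures are saved under pics/ and viewed, and the job is handed in when it is done.

Besides the shell and the picture viewer there is one more tool, called after "Request:" by a JSON object that holds its "api" and its "payload". step_arm: Moves the arm, as the interface text tells. Its arguments: {"type":"object","properties":{"travel":{"type":"array"},"turn":{"type":"array"},"jaw":{"type":"number"},"squeeze":{"type":"number"}},"required":["travel","turn"]}

```bash
mkdir -p pics; ls; python3 - <<'E'
from cell import *
import cv2,pickle
o=get_obs(); print({k:(np.round(v,4).tolist() if hasattr(v,'__len__') else v) for k,v in o.items()} if 'np' in globals() else o)
for n in ["scene","top","wrist"]:
    c=capture(n); cv2.imwrite(f"pics/{n}0.png",c["frame"][:,:,::-1]); pickle.dump(c,open(f"{n}0.pkl","wb")); print(n,c["fx"],c["cx"],c["cy"],c["R"],c["t"])
E
```

```text
pics
{'t': 0.0, 'qpos': array([-1.34982932e+00,  2.59356230e-01,  1.53605089e+00,  6.75132641e-06,
        1.34801584e+00, -2.02816620e-01]), 'dq': array([-0.00140203,  0.00172072,  0.0021374 ,  0.00057605,  0.00028939,
       -0.00068647]), 'tau': array([ 2.54088030e-03, -4.37299168e+01, -2.84004790e+01,  7.21918861e-02,
        4.11094248e-02, -1.32713276e-04]), 'position': array([ 0.22606158, -0.5008034 ,  0.21782352]), 'ee_rot': array([ 0.59351167,  0.38411786,  0.59443183, -0.38320773]), 'contact_force': array([ 0.48807613,  0.79244745, -0.3434207 ]), 'moment': array([-0.0208222 ,  0.0125496 , -0.02003856]), 'opening': 0.09302854555974209}
scene 541.9652065203212 316.6834273606659 229.81837145886695 [[ 0.22520912  0.97420309 -0.01446363]
 [ 0.75873586 -0.18467327 -0.62467246]
 [-0.61122888  0.12970786 -0.78075292]] [-0.02618312 -0.37495335  1.25027203]
top 541.8401731996523 321.6375617970041 245.95583389040064 [[ 3.09463365e-03 -9.99893825e-01 -1.42394557e-02]
 [-9.89062388e-01 -9.60644325e-04 -1.47494642e-01]
 [ 1.47465302e-01  1.45401520e-02 -9.88960347e-01]] [-0.11282074  0.48828853  0.84078819]
wrist 370.48358813553574 319.124143028121 235.497938337102 [[ 0.41155464 -0.91138103 -0.0027193 ]
 [-0.88042585 -0.39834366  0.25724046]
 [-0.23552729 -0.10347436 -0.9663436 ]] [-0.54855443 -0.02994411  0.39167631]
```

View pics/scene0.png

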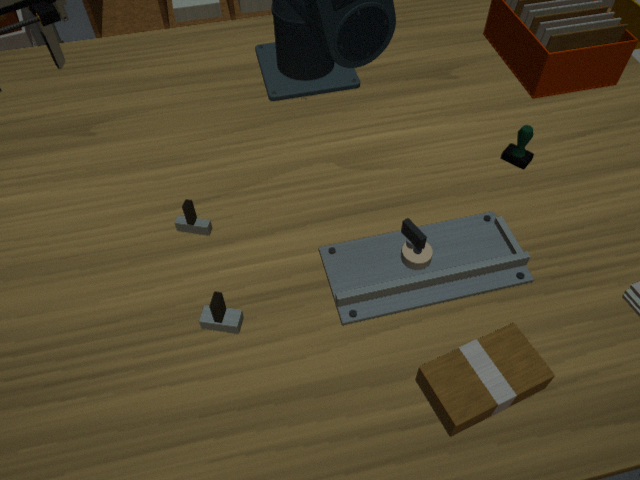

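View pics/top0.png

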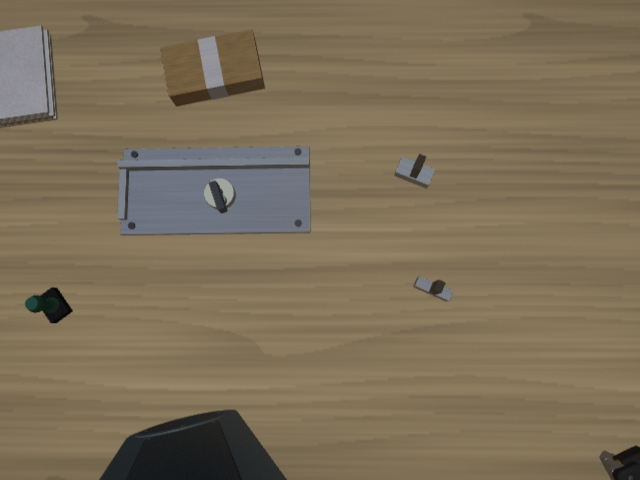

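```bash
cat > h.py <<'E'
import numpy as np,cv2,pickle
from scipy.spatial.transform import Rotation as Rn
def ray(c,u,v,z):
    K=np.array([[c["fx"],0,c["cx"]],[0,c["fy"],c["cy"]],[0,0,1]])
    R=np.array(c["R"]);t=np.array(c["t"])
    d=R.T@np.linalg.solve(K,[u,v,1.]);o=-R.T@t
    return o+d*(z-o[2])/d[2]
def proj(c,X):
    p=np.array(c["R"])@np.array(X)+np.array(c["t"])
    return np.array([c["fx"]*p[0]/p[2]+c["cx"],c["fy"]*p[1]/p[2]+c["cy"]])
def save(c,n,box=None):
    f=c["frame"][:,:,::-1]
    if box: x0,y0,x1,y1,s=box; f=cv2.resize(f[y0:y1,x0:x1],None,fx=s,fy=s,interpolation=cv2.INTER_CUBIC)
    cv2.imwrite("pics/"+n+".png",np.clip(f.astype(float)*1.5,0,255).astype(np.uint8))
E
python3 - <<'E'
from h import *
c=pickle.load(open("top0.pkl","rb"))
save(c,"t_gate",(110,130,330,250,3.6)); save(c,"t_g",(385,140,465,310,3.5))
f=c["frame"].astype(int)
# bluish/grey: blue>=red
m=((f[:,:,2]-f[:,:,0])>-8)&(f.sum(2)>200)
m=m.astype(np.uint8)*255
cs,_=cv2.findContours(m,cv2.RETR_EXTERNAL,cv2.CHAIN_APPROX_NONE)
for k in cs:
    a=cv2.contourArea(k)
    if a>80:
        r=cv2.minAreaRect(k); print(a,r, [np.round(ray(c,*p,0.01 if a>5000 else .024),4).tolist() for p in cv2.boxPoints(r)])
for p in [(134,154),(297,152),(298,223),(131,225)]: print(p,f[p[1],p[0]],ray(c,*p,.01))
E
```

```text
100.5 ((444.10345458984375, 292.74139404296875), (14.112845420837402, 10.584633827209473), 21.801410675048828) [[0.4104, -0.2956, 0.024], [0.4263, -0.3023, 0.024], [0.4179, -0.3232, 0.024], [0.4021, -0.3164, 0.024]]
138.5 ((423.5430908203125, 283.7327880859375), (14.9689359664917, 10.635822296142578), 23.198589324951172) [[0.4254, -0.2621, 0.024], [0.4413, -0.2692, 0.024], [0.4318, -0.2912, 0.024], [0.416, -0.2841, 0.024]]
427.5 ((414.9254455566406, 170.4171142578125), (35.534759521484375, 16.98621368408203), 21.447736740112305) [[0.6154, -0.2342, 0.024], [0.6428, -0.2451, 0.024], [0.6202, -0.2997, 0.024], [0.5931, -0.2887, 0.024]]
15201.5 ((213.40451049804688, 190.11288452148438), (85.84003448486328, 192.06646728515625), 89.1756591796875) [[0.6613, 0.2415, 0.01], [0.6656, -0.0889, 0.01], [0.5165, -0.092, 0.01], [0.5116, 0.2305, 0.01]]
807.5 ((210.23553466796875, 62.38787078857422), (50.61564636230469, 17.314477920532227), 79.28687286376953) [[0.8546, 0.1067, 0.024], [0.8604, 0.0772, 0.024], [0.7686, 0.058, 0.024], [0.7629, 0.0871, 0.024]]
4266.0 ((25.43370246887207, 71.8426513671875), (92.44607543945312, 54.51640701293945), 87.70938873291016) [[0.8797, 0.462, 0.024], [0.8833, 0.3657, 0.024], [0.713, 0.3462, 0.024], [0.7093, 0.4399, 0.024]]
(134, 154) [50 53 61] [0.6515771  0.21115039 0.01      ]
(297, 152) [63 63 67] [ 0.65468664 -0.06881898  0.01      ]
(298, 223) [63 64 68] [ 0.53116874 -0.07170777  0.01      ]
(131, 225) [51 53 61] [0.5276459 0.2094776 0.01     ]
```

View pics/t_gate.png

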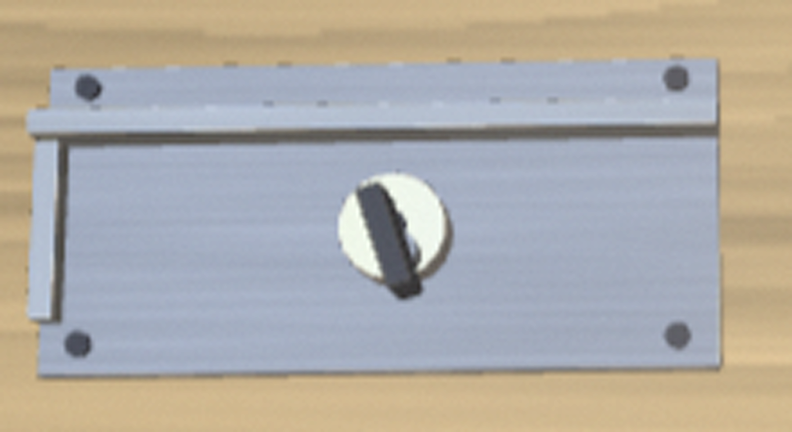

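View pics/t_g.png

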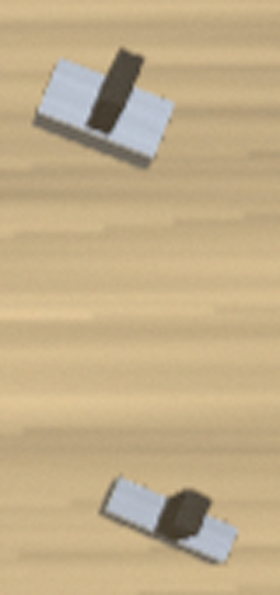

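```bash
cat >> h.py <<'E'
def fit2(A,B):
    A=np.array(A)[:,:2];B=np.array(B)[:,:2];a=A.mean(0);b=B.mean(0)
    H=(A-a).T@(B-b);th=np.arctan2(H[0,1]-H[1,0],H[0,0]+H[1,1])
    Rm=np.array([[np.cos(th),-np.sin(th)],[np.sin(th),np.cos(th)]]);t=b-Rm@a
    return th,t,(B-(A@Rm.T+t))
E
python3 - <<'E'
from h import *
c=pickle.load(open("top0.pkl","rb"))
px=[(50,68),(717,59),(720,369),(39,377)]
W=[ray(c,x/3.6+110,y/3.6+130,.01) for x,y in px]
G=[(.075,.16),(.075,-.16),(-.075,-.16),(-.075,.16)]
th,t,r=fit2(G,W);print("gate top",th,t,r*1000)
# scene view corners
s=pickle.load(open("scene0.pkl","rb")); save(s,"s_gate",(310,200,540,330,3.4)); save(s,"s_g",(165,190,255,340,4))
R=Rn.from_euler('z',th).as_matrix()[:2,:2]
bolt=t+R@[-.025,-.015]; print("bolt",bolt)
# bar top corners at z=.074 in crop
for x,y in [(357,190),(381,181),(422,288),(398,297),(398,275),(420,283),(377,183)]: print(ray(c,x/3.6+110,y/3.6+130,.074))
print("bolt proj .074",(proj(c,[*bolt,.074])-[110,130])*3.6)
rc=ray(c,393.5/3.6+110,228/3.6+130,.032);print("roller",rc, rc[:2]-bolt)
for nm,pp in [("thick",[(60,58),(174,100),(150,157),(36,112)]),("thin",[(120,476),(238,530),(222,560),(104,512)])]:
    W=np.array([ray(c,x/3.5+385,y/3.5+140,.024) for x,y in pp]);print(nm,W,W.mean(0),np.linalg.norm(W-np.roll(W,-1,0),axis=1))
E
```

```text
gate top 0.01363031381519081 [0.58785241 0.06833553] [[ 0.05665934 -0.21936088]
 [-0.4032415   1.06107664]
 [-0.01809387  0.74116148]
 [ 0.36467604 -1.58287724]]
bolt [0.56305918 0.05299618]
[0.58333428 0.06532391 0.074     ]
[0.58738559 0.05490793 0.074     ]
[0.53949139 0.03550618 0.074     ]
[0.53549963 0.04584277 0.074     ]
[0.54526721 0.04614255 0.074     ]
[0.54171111 0.03644205 0.074     ]
[0.58648446 0.0566374  0.074     ]
bolt proj .074 [383.58971414 235.1239332 ]
roller [0.57674508 0.05754965 0.032     ] [0.01368591 0.00455348]
thick [[ 0.64181249 -0.24612863  0.024     ]
 [ 0.62097369 -0.29998355  0.024     ]
 [ 0.59303289 -0.28785187  0.024     ]
 [ 0.6151379  -0.2342063   0.024     ]] [ 0.61773924 -0.26704259  0.024     ] [0.05774606 0.03046089 0.05802136 0.02921773]
thin [[ 0.44113953 -0.27008768  0.024     ]
 [ 0.41628666 -0.32373455  0.024     ]
 [ 0.40249821 -0.31595549  0.024     ]
 [ 0.42445391 -0.26232614  0.024     ]] [ 0.42109458 -0.29302597  0.024     ] [0.05912404 0.01583146 0.05794964 0.01840249]
```

```bash
sleep 0
```

```text
(no output)
```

View pics/s_gate.png

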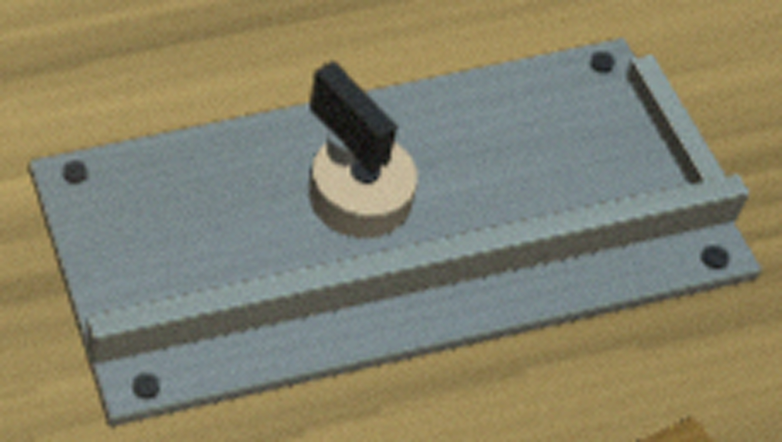

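View pics/s_g.png

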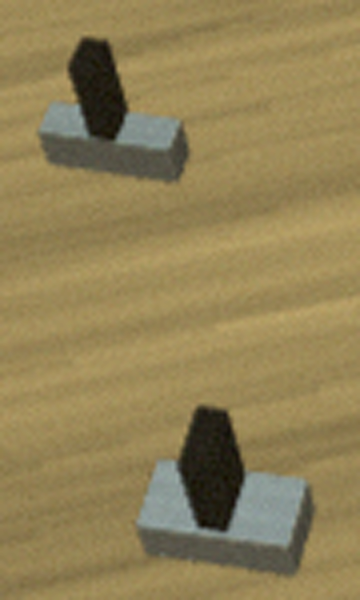

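```bash
cat >> h.py <<'E'
def state():
    from cell import get_obs
    o=get_obs(); q=np.array(o["ee_rot"]);R=Rn.from_quat(q[[1,2,3,0]]).as_matrix()
    return o,np.array(o["position"]),R
def show():
    o,p,R=state()
    jy=np.degrees(np.arctan2(R[1,2],R[0,2]))
    print("t %.2f"%o["t"],"p",np.round(p,4),"toolx",np.round(R[:,0],3),"jaw yaw %.2f"%jy,"q",np.round(o["qpos"],3),"F",np.round(o["contact_force"],2),"M",np.round(o["moment"],2),"open %.4f"%o["opening"])
    return o,p,R
def goto(target,jaw=None):
    """travel in tool cm if turn (deg about tool x) comes first"""
    o,p,R=show()
    d=0
    if jaw is not None:
        jy=np.degrees(np.arctan2(R[1,2],R[0,2])); d=-((jaw-jy+90)%180-90)
        R=R@Rn.from_euler('x',d,degrees=True).as_matrix()
    v=R.T@(np.array(target)-p)*100
    print("turn %.2f then travel cm"%d,np.round(v,2),"norm %.2f"%np.linalg.norm(v))
E
python3 - <<'E'
from h import *
s=pickle.load(open("scene0.pkl","rb"))
G=[(-.075,-.16),(-.075,.16),(.075,.16),(.075,-.16)]
W=[ray(s,x/3.4+310,y/3.4+200,.01) for x,y in [(30,161),(622,40),(760,270),(110,419)]]
th,t,r=fit2(G,W);print("gate scene",th,t,r*1000)
R=Rn.from_euler('z',th).as_matrix()[:2,:2];print("bolt",t+R@[-.025,-.015])
# bar top corners scene
W=np.array([ray(s,x/3.4+310,y/3.4+200,.074) for x,y in [(333,62),(397,126),(376,139),(312,75)]]);print(W,W.mean(0))
W=np.array([ray(s,x/4+165,y/4+190,.024) for x,y in [(160,460),(311,480),(292,547),(138,525)]]);print("thick",W,W.mean(0),np.linalg.norm(W-np.roll(W,-1,0),axis=1))
goto([.562,.0515,.15],112.2)
E
```

```text
gate scene 0.014500850741748965 [0.59157683 0.07006817] [[ 0.69607415  1.61176412]
 [ 1.44347597 -1.77423003]
 [-1.30883903 -1.25551173]
 [-0.83071109  1.41797765]]
bolt [0.56679696 0.05470723]
[[0.54339421 0.05223411 0.074     ]
 [0.58652471 0.06811122 0.074     ]
 [0.59135416 0.05625153 0.074     ]
 [0.54859852 0.04012133 0.074     ]] [0.5674679  0.05417955 0.074     ]
thick [[ 0.59605999 -0.28614713  0.024     ]
 [ 0.61830895 -0.23103712  0.024     ]
 [ 0.64501396 -0.24197645  0.024     ]
 [ 0.62233931 -0.29699198  0.024     ]] [ 0.62043055 -0.26403817  0.024     ] [0.05943171 0.02885873 0.05950503 0.0284291 ]
t 0.15 p [ 0.2261 -0.5009  0.218 ] toolx [-0.     0.001 -1.   ] jaw yaw -65.72 q [-1.35   0.259  1.536 -0.     1.348 -0.203] F [-0.29 -1.23  0.11] M [0.03 0.05 0.01] open 0.0929
turn 2.08 then travel cm [  6.87  51.97 -38.45] norm 65.01
```

Request:
{"api": "step_arm", "payload": {"travel": [[0,0,0],[0.2,4.72,-3.5],[0.2,4.72,-3.5],[0.2,4.72,-3.5],[0.2,4.72,-3.5],[0.2,4.72,-3.5],[0.2,4.72,-3.5],[0.2,4.72,-3.5],[0.2,4.72,-3.5],[0.2,4.72,-3.5],[0.2,4.72,-3.5],[0.2,4.72,-3.5]], "turn": [2.1,0,0,0,0,0,0,0,0,0,0,0]}}

```text
t: 1.65
position: [0.5625, 0.053, 0.1967]
ee_rot: [0.587, 0.395, 0.586, -0.395]
contact_force: [0.7, 0.5, 0.1]
opening: 0.0934
```

Request:
{"api": "step_arm", "payload": {"travel": [[0,0,0],[0,0,0],[0,0,0]], "turn": [0,0,0]}}

```text
t: 2.02
position: [0.5611, 0.0499, 0.1967]
ee_rot: [0.586, 0.395, 0.586, -0.395]
contact_force: [0.2, -0.2, 0.7]
opening: 0.093
```

```bash
python3 - <<'E'
from h import *
from cell import *
show()
c=capture("wrist");pickle.dump(c,open("w1.pkl","wb"));save(c,"w1")
print(np.round(proj(c,[.565,.054,.074])),-np.array(c["R"]).T@c["t"])
E
```

```text
t 2.02 p [0.5611 0.0499 0.1967] toolx [-0. -0. -1.] jaw yaw -67.93 q [-0.109  0.298  1.536 -0.     1.308  1.077] F [ 0.24 -0.16  0.73] M [-0.    0.02 -0.01] open 0.0930
[317. 223.] [0.62773758 0.07724664 0.36346992]
```

View pics/w1.png

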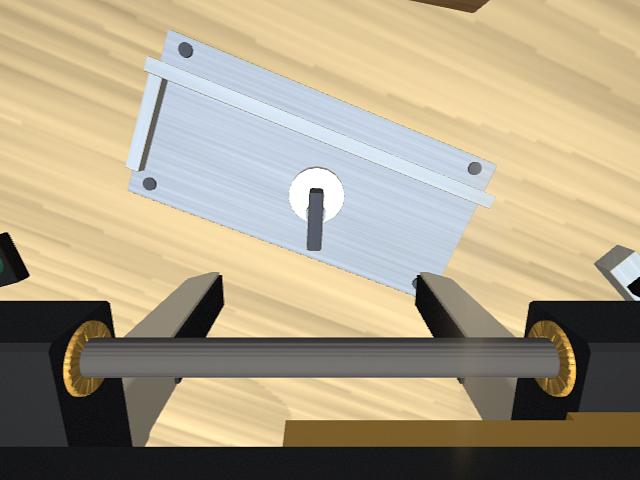

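```bash
python3 - <<'E'
from h import *
c=pickle.load(open("w1.pkl","rb"));f=c["frame"].copy();c2=dict(c);save(c2,"w1z",(270,150,370,270,5))
W=[ray(c,*p,.01) for p in [(168,30),(496,165),(128,189),]]
th,t,r=fit2([(.075,.16),(.075,-.16),(-.075,.16)],W);print(th,t,r*1000)
H=[(186,50),(475,168.5),(149.5,184)]
print(np.round([ray(c,*p,.01) for p in H],4))
R=Rn.from_euler('z',th).as_matrix()[:2,:2];print("bolt",t+R@[-.025,-.015])
E
```

```text
0.01462736188989292 [0.58945838 0.07094199] [[-1.31027208 -0.66209808]
 [-0.59731286  1.85070515]
 [ 1.90758494 -1.18860707]]
[[ 0.6515  0.2124  0.01  ]
 [ 0.6559 -0.0694  0.01  ]
 [ 0.5264  0.2109  0.01  ]]
bolt [0.56468045 0.05557792]
```

View pics/w1z.png

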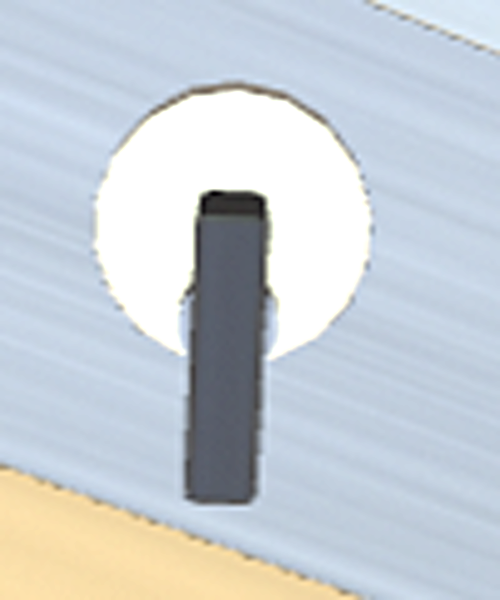

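```bash
python3 - <<'E'
from h import *
c=pickle.load(open("w1.pkl","rb"))
W=np.array([ray(c,x/5+270,y/5+150,.074) for x,y in [(196,214),(267,214),(258,502),(185,502)]]);print(W,W.mean(0))
d=(W[0]+W[1]-W[2]-W[3]);print(np.linalg.norm(d)/2,np.degrees(np.arctan2(d[1],d[0])))
r=ray(c,233/5+270,225/5+150,.032);print(r)
goto([*W.mean(0)[:2],.12],None)
E
```

```text
[[0.58521486 0.06868675 0.074     ]
 [0.58940624 0.05836433 0.074     ]
 [0.54509542 0.04181541 0.074     ]
 [0.54060337 0.0528734  0.074     ]] [0.56507997 0.05543497 0.074     ]
0.047314091459436755 19.998405504560203
[0.57970323 0.06054057 0.032     ]
t 2.08 p [0.5612 0.0498 0.1969] toolx [ 0. -0. -1.] jaw yaw -67.95 q [-0.109  0.298  1.536 -0.     1.308  1.077] F [0.16 0.19 0.85] M [-0.02  0.04  0.03] open 0.0930
turn 0.00 then travel cm [ 7.69  0.57 -0.37] norm 7.72
```

Request:
{"api": "step_arm", "payload": {"travel": [[0,0.57,-0.37],[4,0,0],[4,0,0],[3,0,0],[0,0,0],[0,0,0]], "turn": [1.7,0,0,0,0,0]}}

```text
t: 2.82
position: [0.5663, 0.056, 0.088]
ee_rot: [0.581, 0.404, 0.58, -0.403]
contact_force: [-0.3, -0.2, 0.8]
opening: 0.0929
```

```bash
python3 - <<'E'
from h import *
from cell import *
goto([.565,.0553,.048],-69.7)
c=capture("wrist");pickle.dump(c,open("w2.pkl","wb"));save(c,"w2")
E
```

```text
t 2.83 p [0.5663 0.056  0.088 ] toolx [ 0.002 -0.    -1.   ] jaw yaw -69.59 q [-0.097  0.409  1.662 -0.     1.069  1.117] F [-0.28 -0.21  0.77] M [ 0.02 -0.   -0.03] open 0.0929
turn 0.11 then travel cm [ 4.   -0.16  0.01] norm 4.01
```

View pics/w2.png

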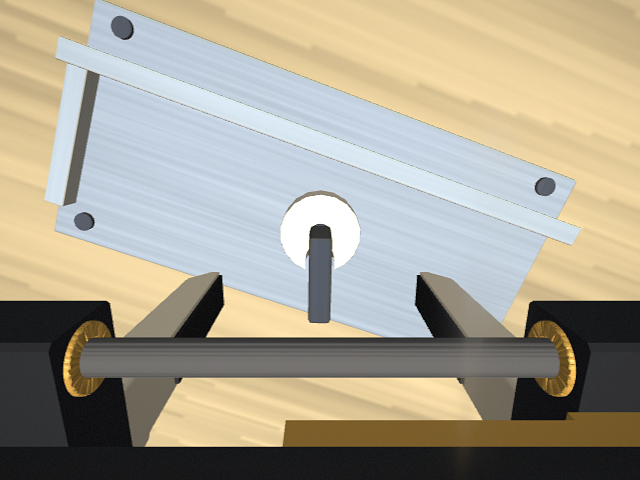

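```bash
python3 - <<'E'
from h import *
c=pickle.load(open("w2.pkl","rb"))
W=np.array([ray(c,x,y,.074) for x,y in [(309.5,238.5),(331,238.5),(330,322),(308.5,322)]]);print(W.mean(0))
d=(W[0]+W[1]-W[2]-W[3]);print(np.linalg.norm(d)/2,np.degrees(np.arctan2(d[1],d[0])))
E
```

```text
[0.56523075 0.05566331 0.074     ]
0.04661645476627824 19.8140841451631
```

Request:
{"api": "step_arm", "payload": {"travel": [[2,-0.08,0],[2,-0.08,0],[0,0,0]], "turn": [0,0,0]}}

```text
t: 3.25
position: [0.5638, 0.0561, 0.0469]
ee_rot: [0.581, 0.403, 0.581, -0.403]
contact_force: [-0.5, -0.0, 0.6]
opening: 0.0931
```

Request:
{"api": "step_arm", "payload": {"travel": [[0,0,0],[0,0,0],[0,0,0],[0,0,0],[0,0,0],[0,0,0]], "turn": [0,0,0,0,0,0], "jaw": -1, "squeeze": 35}}

```text
t: 4.0
position: [0.564, 0.0562, 0.0466]
ee_rot: [0.581, 0.403, 0.581, -0.403]
contact_force: [0.3, -0.4, 0.6]
opening: 0.0376
```

```bash
python3 - <<'E'
from h import *
goto([.565,.0555,.047],0.83)
E
```

```text
t 4.00 p [0.564  0.0562 0.0466] toolx [-0.  0. -1.] jaw yaw -69.52 q [-0.097  0.458  1.705  0.     0.979  1.116] F [ 0.32 -0.38  0.56] M [-0.01  0.03  0.  ] open 0.0376
turn -70.35 then travel cm [-0.04 -0.07  0.1 ] norm 0.13
```

Request:
{"api": "step_arm", "payload": {"travel": [[0,0,0],[0,0,0],[0,0,0],[0,0,0],[0,0,0]], "turn": [0,0,0,0,0]}}

```text
t: 4.62
position: [0.5644, 0.0551, 0.0466]
ee_rot: [0.581, 0.403, 0.58, -0.404]
contact_force: [0.5, -5.3, -0.5]
opening: 0.0118
```

Request:
{"api": "step_arm", "payload": {"travel": [[0,0,0],[0,0,0],[0,0,0],[0,0,0],[0,0,0]], "turn": [-4,-4,-4,-4,0]}}

```text
t: 5.25
position: [0.5644, 0.0551, 0.0466]
ee_rot: [0.632, 0.318, 0.631, -0.318]
contact_force: [1.0, -4.7, -1.4]
opening: 0.0114
```

```bash
python3 - <<'E'
from h import *
goto([.565,.0555,.047],0.83)
E
```

```text
t 5.25 p [0.5644 0.0551 0.0466] toolx [ 0.001 -0.001 -1.   ] jaw yaw -53.48 q [-0.098  0.458  1.705 -0.002  0.978  0.836] F [ 1.02 -4.71 -1.39] M [-0.77 -0.1   0.06] open 0.0114
turn -54.31 then travel cm [-0.04  0.04  0.06] norm 0.08
```

Request:
{"api": "step_arm", "payload": {"travel": [[0,0,0],[0,0,0],[0,0,0],[0,0,0],[0,0,0],[0,0,0],[0,0,0],[0,0,0]], "turn": [-5,-5,-5,-5,-5,-5,-5,0]}}

```text
t: 6.25
position: [0.5645, 0.0551, 0.0467]
ee_rot: [0.698, 0.113, 0.698, -0.114]
contact_force: [1.6, -4.2, -1.7]
opening: 0.0116
```

Request:
{"api": "step_arm", "payload": {"travel": [[0,0,0],[0,0,0],[0,0,0],[0,0,0],[0,0,0],[0,0,0]], "turn": [-5,-5,-5,-4.3,0,0]}}

```text
t: 7.0
position: [0.5645, 0.0551, 0.0466]
ee_rot: [0.707, -0.005, 0.707, 0.004]
contact_force: [2.2, -4.6, -1.6]
opening: 0.0118
```

```bash
python3 - <<'E'
from h import *
from cell import *
goto([.565,.0555,.047],0.83)
c=capture("scene");pickle.dump(c,open("s3.pkl","wb"));save(c,"s3",(310,200,540,330,3.4))
E
```

```text
t 7.00 p [0.5645 0.0551 0.0466] toolx [ 0.001 -0.002 -1.   ] jaw yaw 0.79 q [-0.098  0.458  1.705 -0.002  0.978 -0.111] F [ 2.22 -4.62 -1.63] M [-0.8  -0.25  0.01] open 0.0118
turn -0.04 then travel cm [-0.04  0.04  0.05] norm 0.07
```

View pics/s3.png

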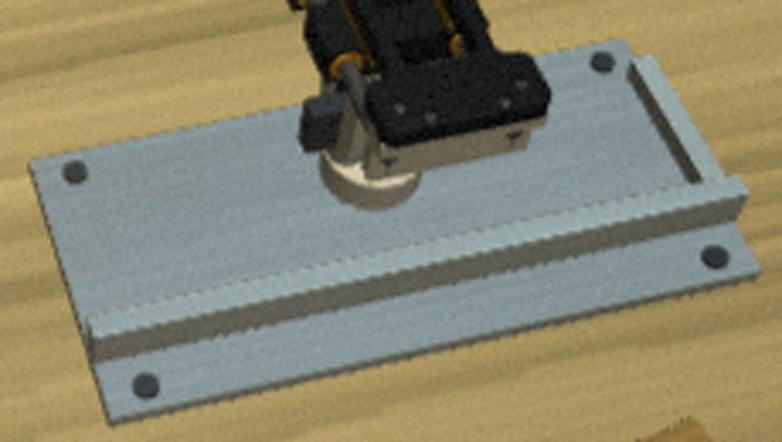

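Request:
{"api": "step_arm", "payload": {"travel": [[0,0,0],[0,0,0],[0,0,0],[0,0,0],[0,0,0]], "turn": [0,0,0,0,0], "jaw": 0.2}}

```text
t: 7.68
position: [0.564, 0.0563, 0.0467]
ee_rot: [0.707, -0.005, 0.707, 0.005]
contact_force: [-0.1, 0.0, 0.0]
opening: 0.0543
```

Request:
{"api": "step_arm", "payload": {"travel": [[-3,0,0],[-5,0,0],[-5,0,0],[-2,0,0],[0,0,0],[0,0,0]], "turn": [0,0,0,0,0,0], "jaw": 1}}

```text
t: 8.43
position: [0.5632, 0.0563, 0.1953]
ee_rot: [0.706, -0.005, 0.708, 0.005]
contact_force: [-0.5, -0.8, 0.3]
opening: 0.0929
```

```bash
python3 - <<'E'
from h import *
from cell import *
c=capture("wrist");pickle.dump(c,open("w4.pkl","wb"));save(c,"w4")
goto([.620,-.265,.15],-21.7+90)
E
```

```text
t 8.47 p [0.563  0.0563 0.195 ] toolx [-0.003  0.    -1.   ] jaw yaw 0.78 q [-0.097  0.305  1.53   0.     1.309 -0.111] F [-0.09  0.38 -0.64] M [-0.   -0.07  0.01] open 0.0930
turn -67.52 then travel cm [  4.47 -17.19 -27.74] norm 32.94
```

View pics/w4.png

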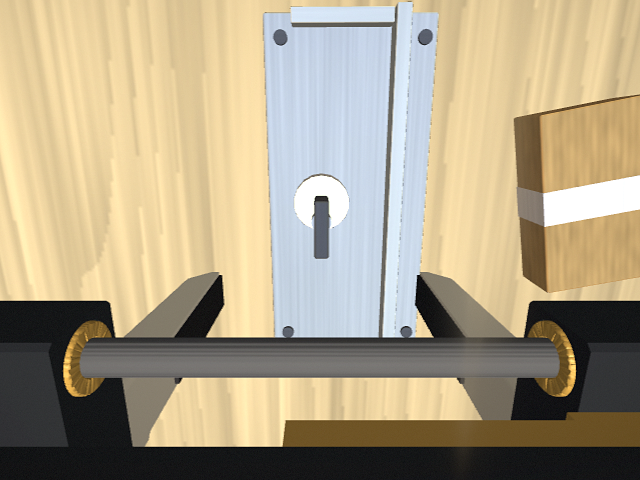

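```bash
python3 - <<'E'
from h import *
c=pickle.load(open("w4.pkl","rb"));save(c,"w4z",(255,0,445,345,1.7));save(c,"w4y",(285,165,415,345,3.3))
E
```

```text
(no output)
```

View pics/w4y.png

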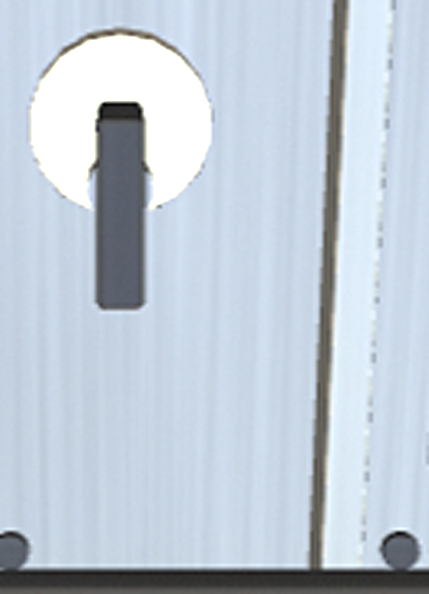

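View pics/w4z.png

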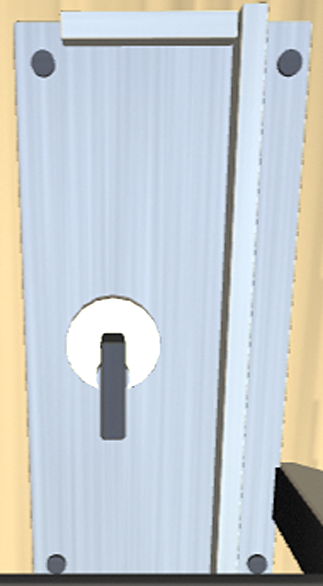

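```bash
python3 - <<'E'
from h import *
c=pickle.load(open("w4.pkl","rb"))
def ang(a,b): d=a-b; return np.degrees(np.arctan2(d[1],d[0]))
F=[ray(c,350/3.3+285,0/3.3+165,.034),ray(c,326/3.3+285,568/3.3+165,.034)]
F0=[ray(c,333/3.3+285,0/3.3+165,.010),ray(c,309/3.3+285,568/3.3+165,.010)]
print("fence top",F,ang(*F),"bottom",F0,ang(*F0))
B=np.array([ray(c,x/3.3+285,y/3.3+165,.074) for x,y in [(97.5,119),(144.5,119),(145,308),(96,308)]]);print(B.mean(0),ang(B[0]+B[1],B[2]+B[3]),np.linalg.norm(B[0]-B[3]))
r=ray(c,121/3.3+285,121/3.3+165,.032);rr=ray(c,212/3.3+285,124/3.3+165,.032);print("roller",r,rr)
H=[ray(c,*p,.01) for p in [(280.3,37),(425,37),(288,331.5),(406,331.5)]]
print(np.round(H,4),ang(H[0],H[2]),ang(H[1],H[3]))
E
```

```text
fence top [array([0.62535029, 0.10544014, 0.034     ]), array([ 0.62884954, -0.06197381,  0.034     ])] 91.19740697678868 bottom [array([0.62508928, 0.10372112, 0.01      ]), array([ 0.62820409, -0.07595384,  0.01      ])] 90.99316947371429
[0.56538594 0.05590726 0.074     ] 90.75298996872228 0.04730608767708881
roller [0.56537837 0.07194163 0.032     ] [0.59021953 0.07147213 0.032     ]
[[ 0.5277  0.2109  0.01  ]
 [ 0.6522  0.2126  0.01  ]
 [ 0.5322 -0.0708  0.01  ]
 [ 0.6567 -0.0689  0.01  ]] 90.9161651290495 90.92103678473087
```

Request:
{"api": "step_arm", "payload": {"travel": [[0,0,0],[0,0,0],[0,0,0],[0,0,0],[0,0,0],[0,0,0],[0,0,0]], "turn": [-9.6,-9.6,-9.6,-9.6,-9.6,-9.6,-9.8]}}

```text
t: 9.35
position: [0.5631, 0.0563, 0.1948]
ee_rot: [0.584, -0.397, 0.585, 0.399]
contact_force: [0.1, -0.6, 0.1]
opening: 0.093
```

Request:
{"api": "step_arm", "payload": {"travel": [[0,-2.87,-4.62],[0,-2.87,-4.62],[0,-2.87,-4.62],[0,-2.87,-4.62],[0,-2.87,-4.62],[0,-2.87,-4.62],[0,0,0],[0,0,0]], "turn": [0,0,0,0,0,0,0,0]}}

```text
t: 10.35
position: [0.6201, -0.2645, 0.1948]
ee_rot: [0.585, -0.395, 0.586, 0.397]
contact_force: [-0.9, -0.0, -0.2]
opening: 0.093
```

```bash
python3 - <<'E'
from h import *
from cell import *
show()
c=capture("wrist");pickle.dump(c,open("w5.pkl","wb"));save(c,"w5")
E
```

```text
t 10.35 p [ 0.6201 -0.2645  0.1948] toolx [-0.003  0.002 -1.   ] jaw yaw 68.14 q [-5.690e-01  4.990e-01  1.236e+00  1.000e-03  1.410e+00 -1.758e+00] F [-0.93 -0.   -0.19] M [ 0.05 -0.17 -0.04] open 0.0930
```

View pics/w5.png

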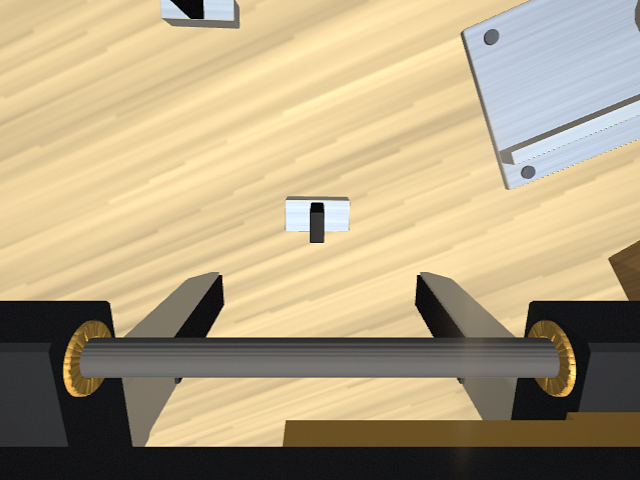

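```bash
python3 - <<'E'
from h import *
c=pickle.load(open("w5.pkl","rb"));save(c,"w5z",(275,185,365,255,8))
E
```

```text
(no output)
```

View pics/w5z.png

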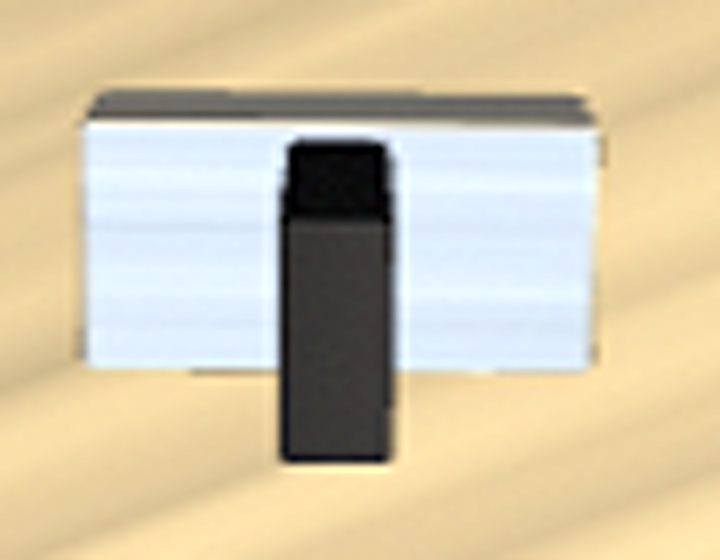

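```bash
python3 - <<'E'
from h import *
c=pickle.load(open("w5.pkl","rb"))
f=lambda P,z:np.array([ray(c,x/8+275,y/8+185,z) for x,y in P])
W=f([(84,122),(597,126),(592,370),(87,368)],.024);print(W.mean(0),np.linalg.norm(W-np.roll(W,-1,0),axis=1))
d=W[1]+W[2]-W[0]-W[3];print("long",np.degrees(np.arctan2(d[1],d[0])))
B=f([(284,218),(392,218),(392,460),(282,460)],.070);print(B.mean(0),np.linalg.norm(B-np.roll(B,-1,0),axis=1));d=B[0]+B[1]-B[2]-B[3];print(np.degrees(np.arctan2(d[1],d[0])))
goto([*((W.mean(0)+B.mean(0))/2)[:2],.034],68.3)
E
```

```text
[ 0.61944984 -0.26459276  0.024     ] [0.05898137 0.02892762 0.05931676 0.02913986]
long 67.7961524245851
[ 0.61940629 -0.26475671  0.07      ] [0.01081361 0.02517841 0.01125117 0.02517842]
157.8579048917946
t 10.40 p [ 0.6203 -0.2638  0.1953] toolx [-0.002  0.002 -1.   ] jaw yaw 68.21 q [-5.670e-01  4.980e-01  1.236e+00  1.000e-03  1.410e+00 -1.758e+00] F [ 0.08 -0.09 -0.03] M [ 0.05 -0.2   0.02] open 0.0928
turn -0.09 then travel cm [ 1.613e+01  1.000e-02 -1.300e-01] norm 16.14
```

Request:
{"api": "step_arm", "payload": {"travel": [[5,0,-0.1],[5,0,0],[3,0,0],[2,0,0],[1,0,0],[0,0,0]], "turn": [0.4,0,0,0,0,0]}}

```text
t: 11.15
position: [0.6203, -0.2648, 0.0364]
ee_rot: [0.587, -0.394, 0.587, 0.395]
contact_force: [0.2, -0.0, 0.8]
opening: 0.0929
```

Request:
{"api": "step_arm", "payload": {"travel": [[0,0,0],[0,0,0],[0,0,0],[0,0,0],[0,0,0],[0,0,0],[0,0,0],[0,0,0],[0,0,0],[0,0,0],[0,0,0]], "turn": [0,0,0,0,0,0,0,0,0,0,0], "jaw": -1, "squeeze": 25}}

```text
t: 12.52
position: [0.6205, -0.2661, 0.0366]
ee_rot: [0.587, -0.394, 0.587, 0.394]
contact_force: [-0.6, -0.7, -0.3]
opening: 0.0118
```

```bash
python3 - <<'E'
from h import *
from cell import *
show()
c=capture("wrist");pickle.dump(c,open("w6.pkl","wb"));save(c,"w6")
E
```

```text
t 12.53 p [ 0.6205 -0.2661  0.0366] toolx [-0. -0. -1.] jaw yaw 67.78 q [-0.57   0.632  1.417 -0.     1.092 -1.753] F [-0.56 -0.7  -0.31] M [-0.03 -0.11  0.02] open 0.0118
```

View pics/w6.png

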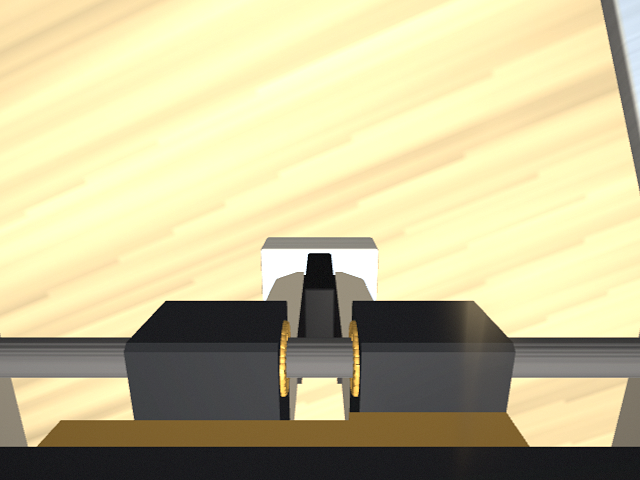

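Request:
{"api": "step_arm", "payload": {"travel": [[-2,0,0],[-4,0,0],[-1,0,0],[0,0,0],[0,0,0],[0,0,0]], "turn": [0,0,0,-7.7,-7.7,-7.7]}}

```text
t: 13.32
position: [0.6198, -0.2656, 0.1051]
ee_rot: [0.495, -0.504, 0.495, 0.506]
contact_force: [0.2, 0.5, -2.3]
opening: 0.0117
```

Request:
{"api": "step_arm", "payload": {"travel": [[0,0,0],[0,0,0]], "turn": [0,0]}}

```text
t: 13.58
position: [0.6201, -0.2658, 0.1058]
ee_rot: [0.497, -0.503, 0.497, 0.504]
contact_force: [-0.1, 0.1, -1.8]
opening: 0.0119
```

```bash
python3 - <<'E'
from h import *
goto([.6085,-.034,.106],90.9)
E
```

```text
t 13.57 p [ 0.6201 -0.2658  0.1058] toolx [-0.001  0.001 -1.   ] jaw yaw 90.74 q [-0.57   0.564  1.352  0.     1.227 -2.154] F [-0.11  0.07 -1.82] M [ 0.06 -0.15  0.01] open 0.0119
turn -0.16 then travel cm [-0.   0.8 23.2] norm 23.21
```

Request:
{"api": "step_arm", "payload": {"travel": [[0,0.2,4],[0,0.2,5.2],[0,0.2,5.2],[0,0.2,5.2],[0,0,3.6],[0,0,0],[0,0,0]], "turn": [-0.2,0,0,0,0,0,0]}}

```text
t: 14.45
position: [0.6084, -0.0347, 0.1066]
ee_rot: [-0.495, 0.505, -0.495, -0.504]
contact_force: [0.1, -0.6, -1.5]
opening: 0.0115
```

```bash
python3 - <<'E'
from h import *
from cell import *
goto([.6085,-.034,.047],90.9)
for n in ("wrist","scene","top"):
    c=capture(n);pickle.dump(c,open(n+"7.pkl","wb"));save(c,n+"7",None if n=="wrist" else (310,190,540,340,3.4) if n=="scene" else (200,130,360,250,4))
E
```

```text
t 14.45 p [ 0.6084 -0.0347  0.1066] toolx [ 0.    -0.001 -1.   ] jaw yaw 91.06 q [-2.390e-01  4.540e-01  1.536e+00 -1.000e-03  1.151e+00 -1.828e+00] F [ 0.12 -0.56 -1.51] M [ 0.04 -0.12 -0.03] open 0.0115
turn 0.16 then travel cm [ 5.96 -0.01  0.07] norm 5.97
```

View pics/wrist7.png

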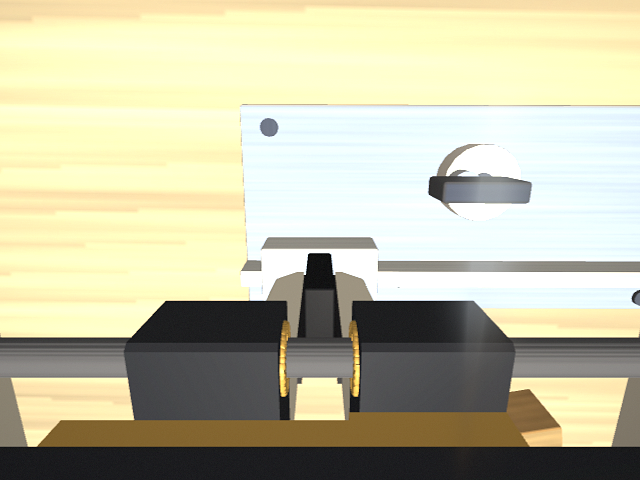

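View pics/scene7.png

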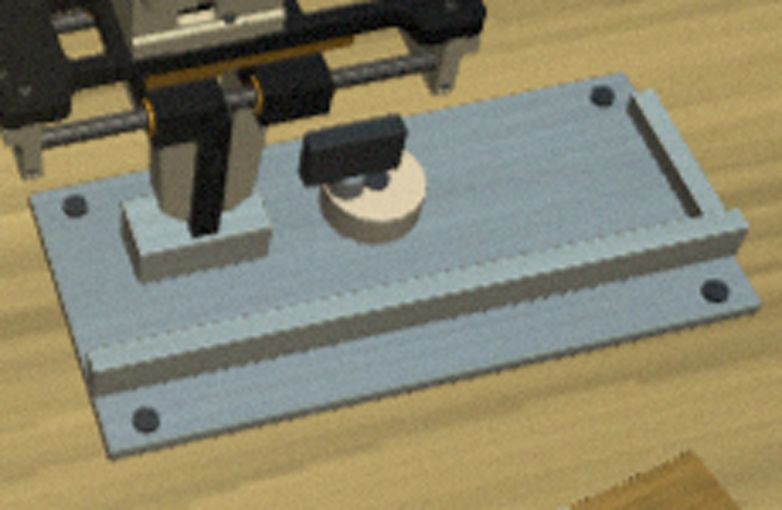

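```bash
python3 - <<'E'
from h import *
c=pickle.load(open("wrist7.pkl","rb"))
for p,z in [((262,249),.094),((377,249),.094),((320,238),.070)]: print(ray(c,*p,z))
for p,z in [((246,262),.034),((640,262),.034),((246,271),.034),((640,272),.034)]: print(ray(c,*p,z))
E
```

```text
[ 0.59303089 -0.06324089  0.094     ]
[ 0.591948   -0.00504701  0.094     ]
[ 0.59329085 -0.03381059  0.07      ]
[ 0.62105941 -0.08363188  0.034     ]
[0.61606479 0.18506286 0.034     ]
[ 0.62758183 -0.08384125  0.034     ]
[0.62328452 0.18681903 0.034     ]
```

View pics/top7.png

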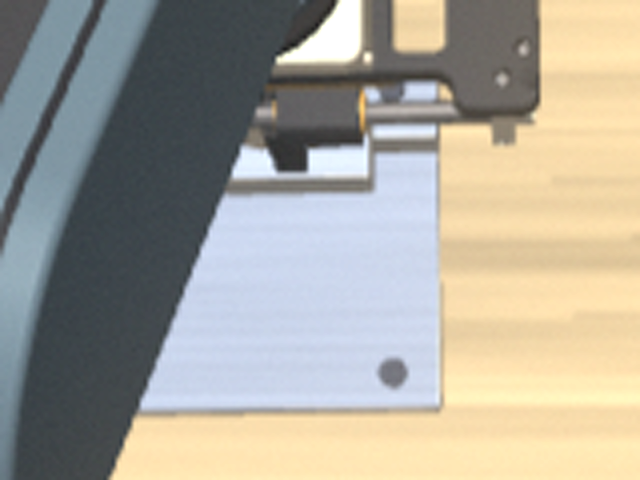

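Request:
{"api": "step_arm", "payload": {"travel": [[3,0,0],[2,0,0],[0.5,0,0],[0,0,0],[0,0,0]], "turn": [0,0,0,0,0]}}

```text
t: 15.22
position: [0.609, -0.0348, 0.0527]
ee_rot: [-0.496, 0.505, -0.495, -0.504]
contact_force: [-0.0, 0.5, -1.7]
opening: 0.0117
```

Request:
{"api": "step_arm", "payload": {"travel": [[0.2,0,0],[0,0,0],[0,0,0]], "turn": [0.1,0,0]}}

```text
t: 15.6
position: [0.6083, -0.0342, 0.0499]
ee_rot: [-0.496, 0.504, -0.496, -0.504]
contact_force: [0.5, -0.0, -2.0]
opening: 0.0116
```

Request:
{"api": "step_arm", "payload": {"travel": [[0.2,0,0],[0,0,0],[0,0,0]], "turn": [0,0,0]}}

```text
t: 15.98
position: [0.6082, -0.0342, 0.0475]
ee_rot: [0.496, -0.504, 0.496, 0.504]
contact_force: [-0.5, -0.2, -2.1]
opening: 0.0117
```

Request:
{"api": "step_arm", "payload": {"travel": [[0.1,0,0],[0,0,0],[0,0,0]], "turn": [0,0,0]}}

```text
t: 16.35
position: [0.6082, -0.0342, 0.0466]
ee_rot: [0.496, -0.504, 0.496, 0.504]
contact_force: [0.0, 0.8, -1.3]
opening: 0.0117
```

Request:
{"api": "step_arm", "payload": {"travel": [[0.06,0,0],[0,0,0],[0,0,0]], "turn": [0,0,0]}}

```text
t: 16.73
position: [0.6082, -0.0343, 0.0466]
ee_rot: [-0.496, 0.504, -0.496, -0.504]
contact_force: [-3.0, -0.1, 5.4]
opening: 0.0117
```

Request:
{"api": "step_arm", "payload": {"travel": [[0,-0.2,0],[0,0,0],[0,0,0]], "turn": [0,0,0]}}

```text
t: 17.1
position: [0.6097, -0.0342, 0.0466]
ee_rot: [0.495, -0.504, 0.496, 0.504]
contact_force: [-3.7, 0.2, 6.3]
opening: 0.0118
```

Request:
{"api": "step_arm", "payload": {"travel": [[-0.06,0,0],[0,-0.1,0],[0,0,0],[0,0,0]], "turn": [0,0,0,0]}}

```text
t: 17.6
position: [0.6112, -0.0342, 0.0466]
ee_rot: [0.496, -0.504, 0.496, 0.504]
contact_force: [-2.5, -0.9, 2.1]
opening: 0.0118
```

Request:
{"api": "step_arm", "payload": {"travel": [[0,-0.1,0],[0,0,0],[0,0,0]], "turn": [0,0,0]}}

```text
t: 17.98
position: [0.6124, -0.0342, 0.0466]
ee_rot: [-0.496, 0.504, -0.496, -0.504]
contact_force: [-1.2, -0.7, 1.3]
opening: 0.0119
```

Request:
{"api": "step_arm", "payload": {"travel": [[0,-0.07,0],[0,0,0],[0,0,0]], "turn": [0,0,0]}}

```text
t: 18.35
position: [0.6128, -0.0341, 0.0466]
ee_rot: [0.496, -0.504, 0.496, 0.504]
contact_force: [-3.0, -0.4, 1.5]
opening: 0.0121
```

Request:
{"api": "step_arm", "payload": {"travel": [[0,-0.06,0],[0,0,0],[0,0,0]], "turn": [0,0,0]}}

```text
t: 18.73
position: [0.6129, -0.0341, 0.0466]
ee_rot: [0.495, -0.504, 0.496, 0.505]
contact_force: [-4.9, -0.1, 3.8]
opening: 0.0118
```

```bash
python3 - <<'E'
from h import *
from cell import *
show()
for n in ("wrist","scene"):
    c=capture(n);pickle.dump(c,open(n+"8.pkl","wb"));save(c,n+"8",None if n=="wrist" else (310,190,540,340,3.4))
E
```

```text
t 18.73 p [ 0.6129 -0.0341  0.0466] toolx [-0.001  0.    -1.   ] jaw yaw 90.98 q [-0.237  0.528  1.58  -0.     1.034 -1.825] F [-4.93 -0.15  3.78] M [-0.01  0.81 -0.1 ] open 0.0118
```

View pics/wrist8.png

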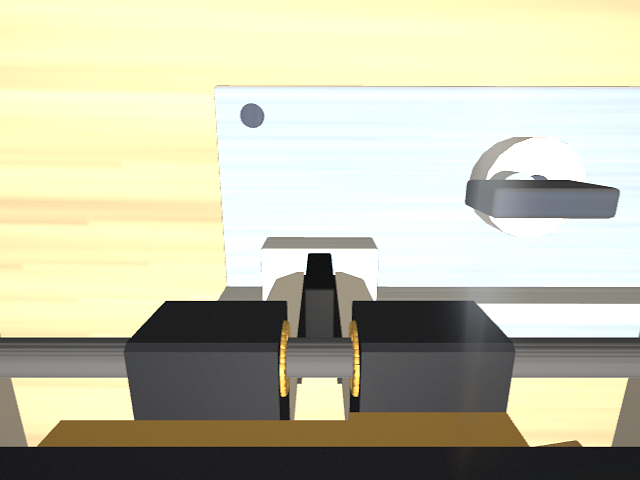

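View pics/scene8.png

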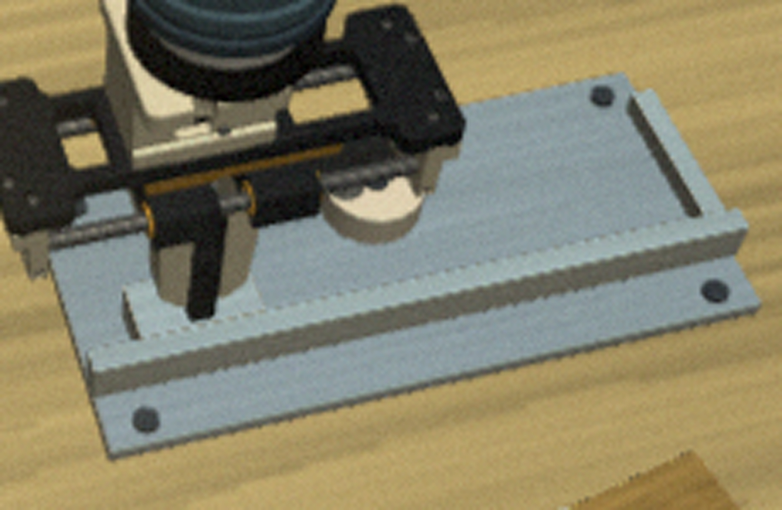

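Request:
{"api": "step_arm", "payload": {"travel": [[0,0.06,0],[0,0,0.5],[0,0,1],[0,0,1],[0,0,1],[0,0,0]], "turn": [0,0,0,0,0,0]}}

```text
t: 19.58
position: [0.6122, 0.0014, 0.0466]
ee_rot: [0.496, -0.504, 0.496, 0.504]
contact_force: [-2.7, 0.8, 2.8]
opening: 0.012
```

Request:
{"api": "step_arm", "payload": {"travel": [[0,0,1],[0,0,1],[0,0,1],[0,0,0],[0,0,0]], "turn": [0,0,0,0,0]}}

```text
t: 20.2
position: [0.6118, 0.0313, 0.0466]
ee_rot: [0.496, -0.504, 0.495, 0.504]
contact_force: [-3.6, 2.2, 3.2]
opening: 0.012
```

```bash
python3 - <<'E'
from h import *
from cell import *
show()
for n in ("wrist","scene"):
    c=capture(n);save(c,n+"9",None if n=="wrist" else (310,190,540,340,3.4))
E
```

```text
t 20.20 p [0.6118 0.0313 0.0466] toolx [-0.     0.001 -1.   ] jaw yaw 90.97 q [-1.310e-01  5.250e-01  1.585e+00  1.000e-03  1.031e+00 -1.720e+00] F [-3.59  2.22  3.2 ] M [0.45 0.48 0.  ] open 0.0120
```

View pics/wrist9.png

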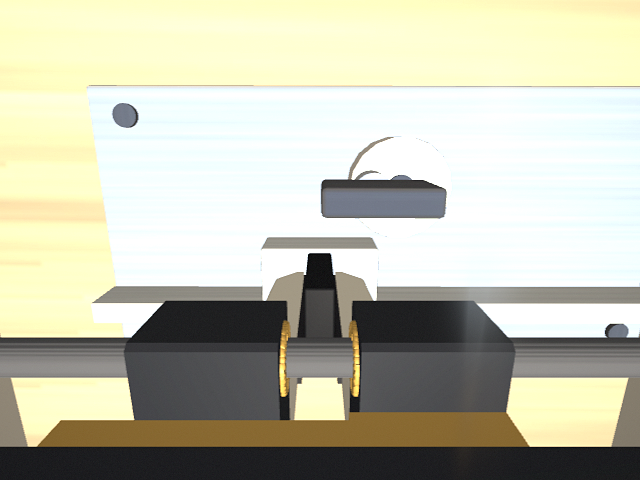

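Request:
{"api": "step_arm", "payload": {"travel": [[0,0,0.8],[0,0,0.8],[0,0,0.8],[0,0,0.8],[0,0,0]], "turn": [0,0,0,0,0]}}

```text
t: 20.92
position: [0.6113, 0.0627, 0.0466]
ee_rot: [-0.496, 0.504, -0.496, -0.504]
contact_force: [-3.8, -0.9, 2.6]
opening: 0.0117
```

Request:
{"api": "step_arm", "payload": {"travel": [[0,0,1],[0,0,1],[0,0,1],[0,0,1],[0,0,0]], "turn": [0,0,0,0,0]}}

```text
t: 21.55
position: [0.6107, 0.1033, 0.0466]
ee_rot: [0.496, -0.504, 0.495, 0.504]
contact_force: [-3.2, -0.0, 2.2]
opening: 0.0119
```

Request:
{"api": "step_arm", "payload": {"travel": [[0,0,1],[0,0,1],[0,0,1],[0,0,1],[0,0,1],[0,0,0.3],[0,0,0],[0,0,0]], "turn": [0,0,0,0,0,0,0,0]}}

```text
t: 22.55
position: [0.6098, 0.1564, 0.0467]
ee_rot: [0.496, -0.504, 0.495, 0.504]
contact_force: [-1.4, 1.4, -0.4]
opening: 0.0116
```

```bash
python3 - <<'E'
from h import *
from cell import *
show()
for n in ("wrist","scene"):
    c=capture(n);save(c,n+"10",None if n=="wrist" else (310,190,540,340,3.4))
E
```

```text
t 22.55 p [0.6098 0.1564 0.0467] toolx [ 0.     0.001 -1.   ] jaw yaw 90.98 q [ 7.400e-02  5.510e-01  1.539e+00  1.000e-03  1.051e+00 -1.515e+00] F [-1.43  1.4  -0.43] M [0.35 0.05 0.04] open 0.0116
```

View pics/wrist10.png

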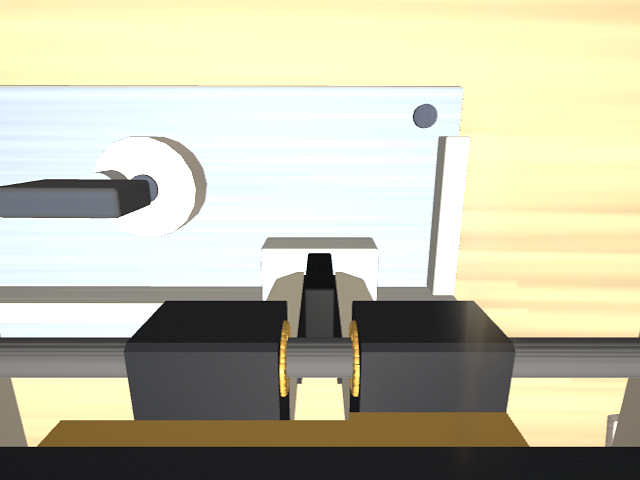

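View pics/scene10.png

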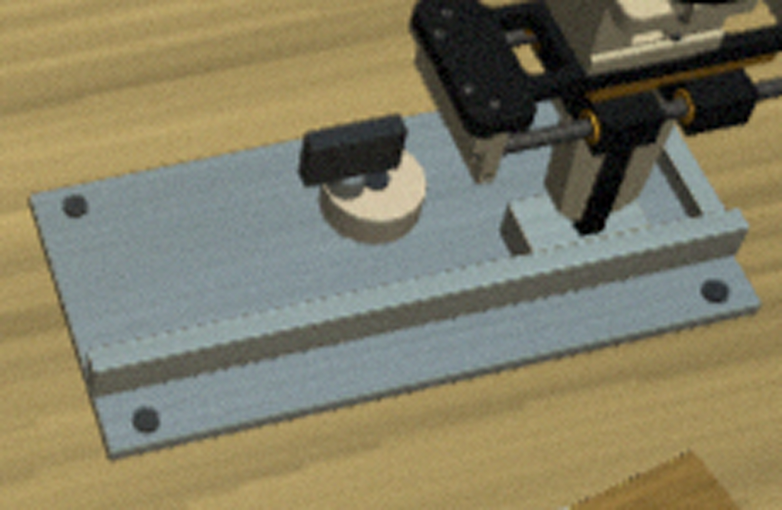

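Request:
{"api": "step_arm", "payload": {"travel": [[0,0,0],[0,0,0],[0,0,0],[0,0,0],[0,0,0]], "turn": [0,0,0,0,0], "jaw": 0.2}}

```text
t: 23.28
position: [0.6097, 0.1558, 0.0467]
ee_rot: [-0.496, 0.504, -0.496, -0.504]
contact_force: [0.6, -0.9, -0.2]
opening: 0.0547
```

Request:
{"api": "step_arm", "payload": {"travel": [[-2,0,0],[-5,0,0],[-5,0,0],[-5,0,0],[0,0,0],[0,0,0],[0,0,0]], "turn": [0,0,0,0,0,0,0]}}

```text
t: 24.15
position: [0.6086, 0.1557, 0.2145]
ee_rot: [0.495, -0.503, 0.497, 0.505]
contact_force: [-0.0, -0.7, -0.1]
opening: 0.0558
```

```bash
python3 - <<'E'
from h import *
from cell import *
show()
for n in ("wrist","scene","top"):
    c=capture(n);pickle.dump(c,open(n+"11.pkl","wb"));save(c,n+"11",None if n!="scene" else (310,190,540,340,3.4))
E
```

```text
t 24.15 p [0.6086 0.1557 0.2145] toolx [-0.004 -0.    -1.   ] jaw yaw 90.98 q [ 0.073  0.404  1.337  0.     1.404 -1.515] F [-0.01 -0.7  -0.07] M [ 0.09 -0.11 -0.02] open 0.0558
```

View pics/wrist11.png

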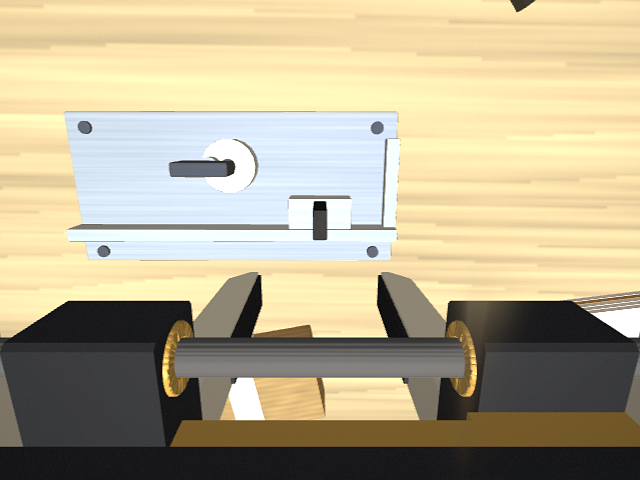

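View pics/scene11.png

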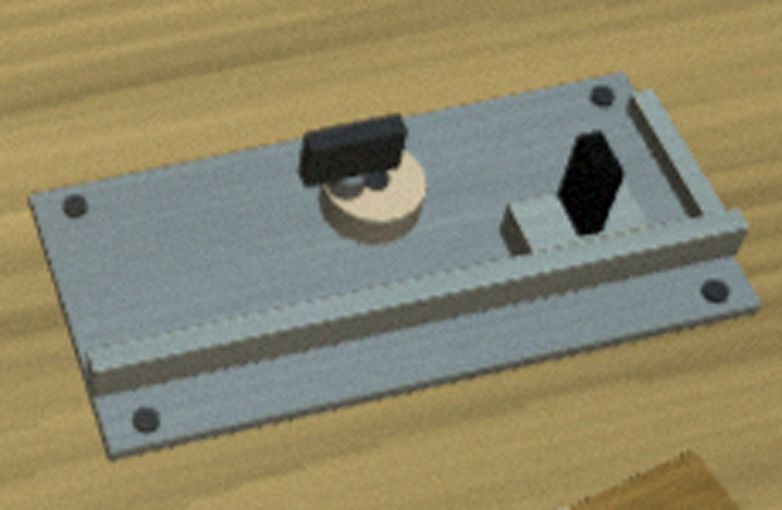

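View pics/top11.png

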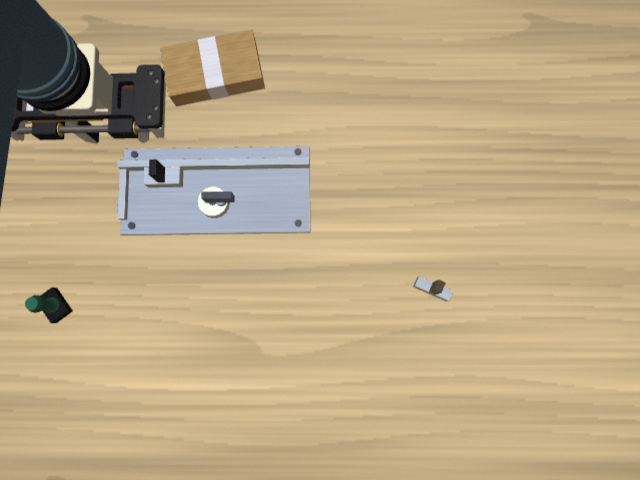

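```bash
python3 - <<'E'
from h import *
a=pickle.load(open("top0.pkl","rb"))["frame"].astype(int);b=pickle.load(open("top11.pkl","rb"))["frame"].astype(int)
d=np.abs(a-b).max(2)>60
print("diff px thin gauge region",d[270:310,405:460].sum(),"open end corner",d[140:240,285:320].sum())
c=pickle.load(open("wrist11.pkl","rb"));save(c,"w11z",(60,100,410,270,2.28)); save(c,"w11y",(155,130,270,250,5))
E
```

```text
diff px thin gauge region 0 open end corner 0
```

View pics/w11y.png

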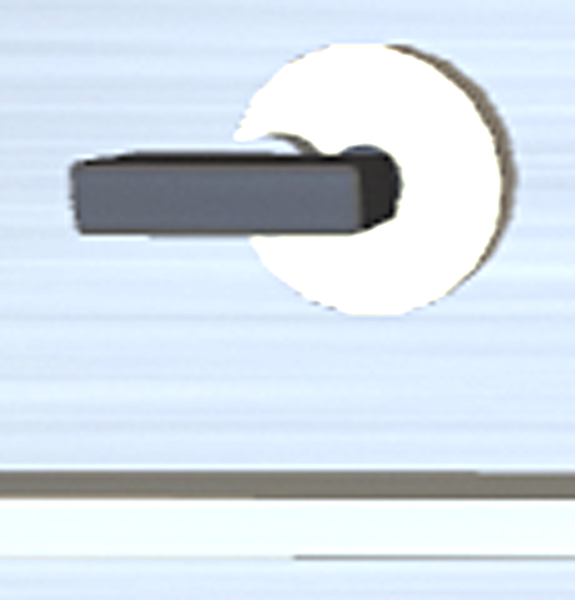

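Bar edges and the fence are both level in this view (bar's lower edge at row 234 at both ends, fence edge at rows 471–473), so they are parallel. The thin gauge and the gate haven't moved.

```bash
python3 - <<'E'
from cell import *
print(sign_off())
E
```

```text
the job is handed in; nothing more can be done
None
```

The job is done and handed in at about 24 s of the 61 s allowed. The roller is set, and the thicker gauge has gone through the gap and been released past the roller.

- **Roller:** I gripped the bar and turned it about 70° counterclockwise. Measured just afterwards, the bar was at 90.75° and the fence at 90.9–91.2°. The gap measured about 35.5 mm against a target of 35 mm. The last close-up still shows the bar parallel to the fence.
- **Gauge check:** I stood the thicker gauge on the deck at the open end, felt for the fence with a light touch, and slid the gauge along the fence to about 85 mm past the track's middle. It passed without snagging. Readings at the stops along the slide stayed under about 5 N. It now stands upright between the roller and the stop bar, and the gripper is clear above it.
- **Left alone:** the overhead pictures from before and after show no change at the thinner gauge or at the open end of the track.

The cameras disagreed by 2–5 mm on absolute positions. I relied on the wrist camera and on feeling contact with the deck and the fence instead. No check failed.

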